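# Eject the cutlery case from the leaning steriliser dock and stand it in the utensil caddy

### The job

The green travel cutlery case is done in the leaning white steriliser dock. Press the orange ejector slide all the way in so that the case is pushed up out of its slot, then draw the case out, put it standing upright in the empty bay of the grey utensil caddy, lowering it in rather than dropping it, and let go. Leave the other kitchen things as they are.

Things in the scene. Friction and masses are not known exactly. Their poses are not given: they have to be found in the camera images.
- dock: The fixed steriliser dock: grey base 170 x 160 mm with a white housing that leans 32 degrees towards the dock's -x side (roughly towards the robot). Origin: centre of the base's underside; z up. Two sprung rubber pads in its slot hold the case by friction (a few newtons) wherever it stands, so it stays up once ejected.
- slot: White housing. Origin: centre of the slot mouth, level with the rim, 138 mm above the table. z = way out of the slot, up, 32 degrees from vertical; y level, along the slot's 60 mm width; x across its 30 mm thickness. Housing: x -22 to +22 mm, y -36 to +101 mm, 143 mm deep; only the ejector stands above the rim.
- eject (a joint): Spring ejector slide: 0 = out (rest), 0.045 m = fully pressed, at its stop. It is pressed along -z of slot and lifts the case equally along +z, so a full press raises the case 45 mm. Takes about 3 to 12 N with the case in; the force leaps at the stop. Springs back to 0 when let go; the case stays up.
- eject_pad (a point): Centre of the upper face of the ejector's orange pad, 32 mm along x and 42 mm along y of slot, face square to z of slot. It stands 50 mm above the rim at rest, 5 mm fully pressed; 66 mm along +y of slot from the slot's centre.
- case: Green rigid cutlery case with white bands, about 0.15 kg: 26 mm (x) by 56 mm (y) by 130 mm long (z). Origin: centre of its foot, the end deep in the slot; z points to the other end. At the start its upper end is flush with the rim and its axes match slot's; after a full press 45 mm stands out, to be gripped across the 26 mm.
- bay (a point): Centre of the floor of the caddy's empty bay, 4 mm above the table. The bay is 48 mm wide along this frame's x and 76 mm along its y, open above; z is up. Stood in it, the case's 56 mm width goes along y.
- caddy: Fixed grey plastic utensil caddy, 56 mm (x) by 158 mm (y), walls 4 mm, rim 80 mm above the table. Origin: underside below the centre of the empty bay. The full bay is on the +y side, its centre 77 mm away; a wooden spatula and a steel utensil lean in it away from the empty bay, up to 175 mm above the table.
- jar: Bystander: closed clear glass jar with aluminium twist cap, 72 mm diameter, 105 mm tall. Origin: centre of its underside.
- mug: Bystander: blue ceramic mug, 80 mm diameter, 90 mm tall, handle on its +y side. Origin: centre of its underside.
- egg_ring: Bystander: yellow silicone egg ring, 96 mm across, 18 mm tall. Origin: centre of its underside.
- saucer: Bystander: white ceramic saucer, 140 mm across, 18 mm tall. Origin: centre of its underside.
- spoon_a: Bystander: aluminium spoon, 170 mm long, lying along its x. Origin: centre of its underside.
- spoon_b: Bystander: a second such aluminium spoon. Origin: centre of its underside.
Mind the look-alikes: they are no part of the job. Of the things that look like the caddy, take the one that is farthest to the robot's left at the start.

How it is judged:
By the outcome, as a careful person would: the job done as asked, in the order asked, and still so for the second after the job is handed in, with the robot touching nothing.
It also fails if it takes over 56 s, if anything falls off the work surface, if the arm or the gripper's body presses on something with over 40 N, if the wrist force passes 120 N, or if a joint passes its speed limit or range.

### The arm

A 6-joint arm with a two-finger parallel gripper is mounted at the origin on the work surface. World frame = base frame: x ahead of the robot, y to its left, z up, the work surface at z = 0. Lengths are in m, angles in rad, forces in N, time in s.
With the tool pointing down it reaches from about 0.35 to 0.975 m from the base axis. Payload 4.9 kg.
Tool frame: the origin (TCP) lies on the centre line of the jaws, within the pads' length; the fingertips stand 14 mm ahead of it and the grasp point (between the pads) lies 5 mm behind it; z points along the fingers, y is the line along which they close (so a half turn about z gives the same grasp; the last joint's range is limited). The gripper opens to 85 mm and grips with 20 to 120 N. Pads are 22 mm wide; open, the fingers measure 114 mm over their backs; the gripper's body (76 mm by 85 mm) begins 54 mm behind the grasp point. The pads swing forward as they close: fully open they stand 13 mm farther back than shut.
Start: joints at [-1.366, 0.053, 1.613, -0, 1.476, -0.119], TCP at [0.199, -0.593, 0.245] pointing down, gripper open.
Joint ranges: [-3.01, 3.01], [-1.01, 2.22], [0.06, 2.58], [-1.02, 4.17], [0.09, 2.62], [-3.14, 3.14]. Speed limits (rad/s): [2.57, 2.57, 3.14, 3.14, 3.14, 3.14].

### API

Orientations are given as a unit quaternion [w, x, y, z].
In Python, from plant import * gives the robot as it stands.
- The arm moves only by the tool send_rows, never from a script. Its argument "steps" is a list of rows, each an object with "translation": the shift along the tool's x, y, z in cm, a list of three; "delta_rot": the turn, a rotation vector about the tool's x, y, z in rad, a list of three; "jaw": the finger opening in cm, from 0 to 8.54. In form: [{"translation": [dx, dy, dz], "delta_rot": [rx, ry, rz], "jaw": jaw}, ...]. A call has exactly 8 rows; each row is the pose to reach, as a shift and turn from the pose commanded when the call began, along the tool's axes at that moment; what a row does not reach only later rows make up. A row lasts 1/10 s, in which the tool goes at most 50 mm and 8.59 degrees, less where a joint would pass 70% of its speed; a pose out of reach is approached as far as the arm can. A call with a gripper value outside its range is refused whole. The fingers move at their own pace and stop on an object; the grip force is fixed at half the most. Time passes only in rows, so rows that repeat a pose let the fingers close, or fill a call up. It gives the time, the measured TCP pose, the force, the opening and the grip force at its end, in the units of the state.
- state(): the state, without advancing time (a new reading comes with each control period).
- grab_frame(name): name is "scene" or "top" or "wrist"; returns a dict with "pixels" (420x560x3 uint8, blue, green, red), "range_z" (420x560 float32, m along the optical axis (not along the pixel's ray), 0 where there is no reading), "fx", "fy", "cx", "cy" (pixels), "dist" ([k1, k2, p1, p2, k3] as OpenCV has them; the pictures are not rectified), "rvec" (rotation vector, rad) and "tvec" (3), from world to camera coordinates, as OpenCV has them. Camera axes: x right, y down, z forward; pixel columns grow to the right and rows downward; lengths in m; the calibration is good to about 2 mm. A picture is of the moment at which its call begins.
- job_done(): hands the job in; it is judged then, once.
The state is a dict: "time": time; "joint_pos": joint angles; "joint_vel": joint speeds; "joint_efforts": joint torques, N m; "tool_pos": TCP position; "tool_rot": TCP orientation; "contact_force": force on the tool from outside, world axes, zero at the start; "ft_torque": the same for the moment, N m; "gripper_width": opening from 0.0 (shut) to 1.0 (fully open); "grasp_force": force on a finger pad.
Only numpy, scipy, OpenCV 4.12 (cv2) and the standard library are available. Lean on these libraries where they do the work, as an engineer would, in place of code of your own. Each camera call takes 0.05 s, during which the arm holds its last target. There are 200 camera calls.

## Working session

There is one attempt and no reset: what is moved stays moved. The work goes in short steps, Python scripts to look and compute and a tool call to move; the robot and the scene stay as the last step left them, time stands still between calls to the robot, and variables do not carry over. Pictures are saved under pics/ and viewed, at most 12 in all, crops included, and the job is handed in when it is done.

Besides the shell and the picture viewer there is one more tool, called after ">>>" as name(argument=value, ...), one argument or row to a line, values as JSON. send_rows: Moves the arm, as the interface text tells. Its arguments: {"type":"object","properties":{"steps":{"type":"array","items":{"type":"object","properties":{"translation":{"type":"array","items":{"type":"number"}},"delta_rot":{"type":"array","items":{"type":"number"}},"jaw":{"type":"number"}}}}},"required":["steps"]}

```bash
mkdir -p pics
cat > h.py <<'E'
from plant import *
import numpy as np, cv2
from scipy.spatial.transform import Rotation as R
def cloud(f):
    h,w=f["range_z"].shape
    K=np.array([[f["fx"],0,f["cx"]],[0,f["fy"],f["cy"]],[0,0,1]]);d=np.array(f["dist"])
    u,v=np.meshgrid(np.arange(w),np.arange(h))
    p=cv2.undistortPoints(np.stack([u,v],-1).reshape(-1,1,2).astype(float),K,d).reshape(h,w,2)
    z=f["range_z"]; c=np.dstack([p[...,0]*z,p[...,1]*z,z])
    Rm=cv2.Rodrigues(np.array(f["rvec"],float))[0]
    P=(c-np.array(f["tvec"]).reshape(3))@Rm
    P[z==0]=np.nan
    return P
def tool():
    s=state(); q=s["tool_rot"]; return np.array(s["tool_pos"]),R.from_quat([q[1],q[2],q[3],q[0]])
E
python3 - <<'E'
from h import *
for n in("scene","top"):
    f=grab_frame(n); cv2.imwrite(f"pics/{n}0.png",f["pixels"]); np.save(f"{n}0.npy",cloud(f)); np.save(f"{n}0i.npy",f["pixels"])
print(state())
E
```

```text
{'time': 0.1, 'joint_pos': array([-1.36598197e+00,  5.33160731e-02,  1.61413347e+00,  4.34519206e-06,
        1.47602721e+00, -1.19050426e-01]), 'joint_vel': array([ 0.00063852,  0.00117272, -0.00303408,  0.00145187, -0.00033268,
       -0.0004609 ]), 'joint_efforts': array([ 1.39055282e-03, -3.94901454e+01, -3.71363604e+01, -7.67327492e-05,
        3.87750420e-03,  2.88086278e-05]), 'tool_pos': array([ 0.19875755, -0.59199003,  0.24418418]), 'tool_rot': array([-9.41272079e-04,  9.86917171e-01,  1.61225339e-01, -3.82237112e-05]), 'contact_force': array([-0.47268291,  0.11036295, -0.46123189]), 'ft_torque': array([-0.01166854,  0.04915226,  0.02188642]), 'grasp_force': 0.0, 'gripper_width': 1.00125571507843}
```

View pics/scene0.png

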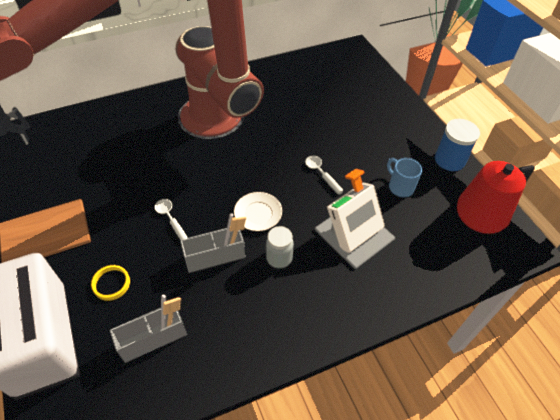

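View pics/top0.png

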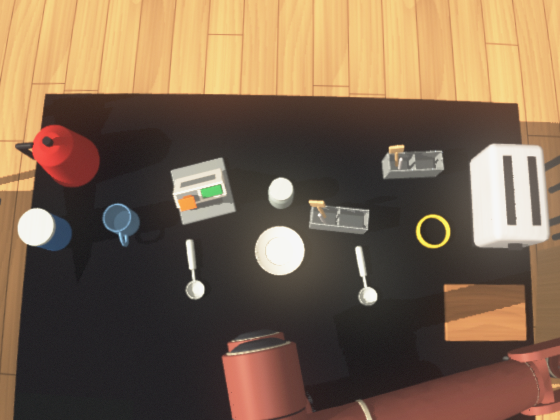

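The scene view shows the dock at (355,220) with an orange pad at (355,175). Two caddies appear in it, at (213,248) and (149,333). In the top view they are at (340,217) and (412,163), and the dock is at (203,190) with green case top at (212,190) and orange pad at (187,203). Next I'll measure them.

Run:
```python
from h import *
P=np.load("top0.npy");I=np.load("top0i.npy").astype(int)
S=np.load("scene0.npy");J=np.load("scene0i.npy").astype(int)
def rect(pts,n):
    r=cv2.minAreaRect(pts[:,:2].astype(np.float32)*1000); print(n,len(pts),np.round(r[0],1),np.round(r[1],1),round(r[2],1))
def hsv(I): return cv2.cvtColor(I.astype(np.uint8),cv2.COLOR_BGR2HSV)
for nm,P_,I_ in(("top",P,I),("scene",S,J)):
    H=hsv(I_); ok=np.isfinite(P_[...,2])
    reg=ok&(abs(P_[...,0]-.5)<.4)&(abs(P_[...,1])<.6)&(P_[...,2]>.03)
    for n,lo,hi in(("green",45,80),("orange",4,16)):
        m=reg&(H[...,0]>lo)&(H[...,0]<hi)&(H[...,1]>150)&(H[...,2]>90)
        m=cv2.erode(m.astype(np.uint8),np.ones((2,2)))>0
        q=P_[m]; v,u=np.where(m)
        # clusters
        k,l=cv2.connectedComponents(m.astype(np.uint8))
        for i in range(1,k):
            q=P_[l==i]
            if len(q)>8: print(nm,n,len(q),np.round(np.median(q,0),4),np.round(q.min(0),3),np.round(q.max(0),3))
for n,(u0,u1,v0,v1) in dict(c1=(305,372,196,236),c2=(378,446,142,182),jar=(266,296,176,210),dock=(165,240,155,226)).items():
    q=P[v0:v1,u0:u1].reshape(-1,3); q=q[np.isfinite(q[:,2])]
    if n[0]=='c': rect(q[(q[:,2]>.07)&(q[:,2]<.086)],n+" rim")
    elif n=='dock': rect(q[(q[:,2]>.008)],n);rect(q[(q[:,2]>.008)&(q[:,2]<.03)],n+" base")
    else: rect(q[q[:,2]>.09],n)
a=cv2.resize(I[140:240,160:450].astype(np.uint8),None,fx=2.7,fy=2.7,interpolation=cv2.INTER_CUBIC)
b=cv2.resize(J[150:280,170:400].astype(np.uint8),(783,330),interpolation=cv2.INTER_CUBIC)
cv2.imwrite("pics/crop1.png",np.vstack([a[:,:783],b])[:600])
```

```text
top orange 18 [0.5575 0.2211 0.1767] [0.552 0.215 0.172] [0.565 0.225 0.182]
scene green 35 [0.6125 0.1796 0.1452] [0.604 0.159 0.14 ] [0.62  0.2   0.151]
scene orange 13 [ 0.2253 -0.457   0.5582] [ 0.218 -0.461  0.556] [ 0.228 -0.452  0.56 ]
scene orange 10 [ 0.2203 -0.44    0.546 ] [ 0.211 -0.443  0.541] [ 0.224 -0.435  0.552]
scene orange 10 [0.2198 0.0859 0.293 ] [0.207 0.081 0.292] [0.228 0.09  0.299]
scene orange 150 [0.5791 0.2398 0.1655] [0.554 0.219 0.139] [0.595 0.257 0.194]
c1 rim 309 [ 555.5 -168.1] [159.   57.6] 85.1
c2 rim 344 [ 722.8 -384.2] [ 58.6 161.5] 3.7
jar 415 [625.4  -4.4] [61.7 60.2] 1.1
dock 2997 [642.3 227.9] [211.1 220.2] 2.7
dock base 1399 [642.3 227.9] [211.1 220.2] 2.7
```

View pics/crop1.png

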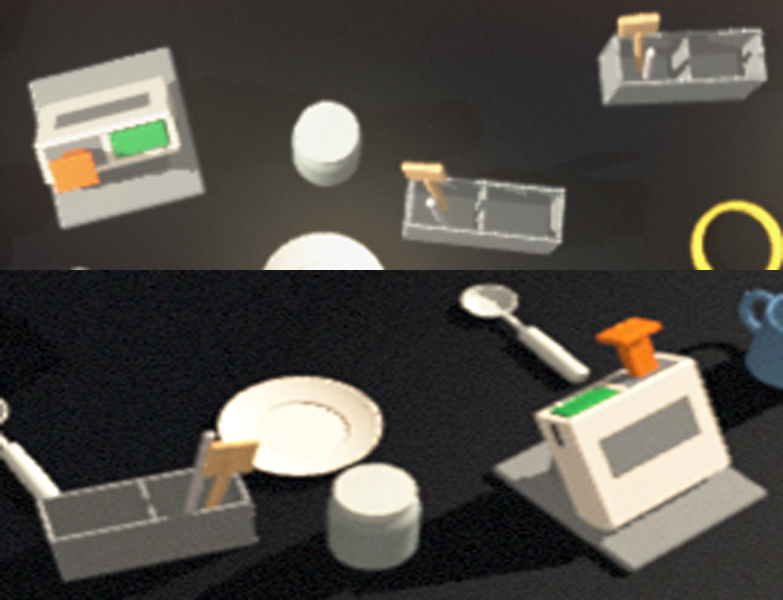

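Two things could be taken for the caddy: top (340,217) at y=-0.17, and top (412,163) at y=-0.38. The left-most is (340,217), with its empty bay on the -y side; the crop shows utensils only at its +y end. There is only one dock. Next I'll go above it.

```bash
cat >> h.py <<'E'
def go(p,Rg,info=True):
    p0,R0=tool(); d=R0.inv().apply(np.array(p)-p0)*100; r=(R0.inv()*Rg).as_rotvec()
    print("trans cm",np.round(d,2),"rot",np.round(r,3),"rows>=",np.round(max(np.linalg.norm(d)/5,np.degrees(np.linalg.norm(r))/8.59),1))
def dockR(yaw,tilt=np.radians(32)):
    # slot frame
    x=np.array([np.cos(yaw),np.sin(yaw),0]);y=np.array([-np.sin(yaw),np.cos(yaw),0]);z=np.array([0,0,1.])
    sz=np.cos(tilt)*z-np.sin(tilt)*x; sx=np.cos(tilt)*x+np.sin(tilt)*z
    return np.stack([sx,y,sz],1)
def toolR(S): # tool z=-S.z, y=+S.x
    return R.from_matrix(np.stack([S[:,1],S[:,0],-S[:,2]],1))
E
python3 - <<'E'
from h import *
yaw=np.radians(12.9)
go([.476,.184,.36],toolR(dockR(yaw)))
E
```

```text
trans cm [ 50.98 -64.76 -11.45] rot [-0.454  0.409 -1.431] rows>= 16.6
```

>>> send_rows(
  steps=[
    {"translation": [3.0,-3.8,-1],"delta_rot": [-0.027,0.024,-0.084],"jaw": 0},
    {"translation": [6,-7.6,-2],"delta_rot": [-0.053,0.048,-0.168],"jaw": 0},
    {"translation": [9,-11.4,-3],"delta_rot": [-0.08,0.072,-0.253],"jaw": 0},
    {"translation": [12,-15.2,-4],"delta_rot": [-0.107,0.096,-0.337],"jaw": 0},
    {"translation": [15,-19,-5],"delta_rot": [-0.134,0.12,-0.421],"jaw": 0},
    {"translation": [18,-22.8,-6],"delta_rot": [-0.16,0.144,-0.505],"jaw": 0},
    {"translation": [21,-26.6,-7],"delta_rot": [-0.187,0.168,-0.589],"jaw": 0},
    {"translation": [24,-30.4,-8],"delta_rot": [-0.214,0.192,-0.673],"jaw": 0},
  ],
)

```text
time: 0.9
tool_pos: [0.3297, -0.2261, 0.3252]
tool_rot: [0.088, 0.868, 0.476, 0.11]
contact_force: [1.7, -0.6, 0.7]
gripper_width: 0.004
grasp_force: 0.0
```

Run:
```python
from h import *
go([.476,.184,.36],toolR(dockR(np.radians(12.9))))
```

```text
trans cm [42.71 -9.05 -1.31] rot [-0.239  0.218 -0.755] rows>= 8.7
```

>>> send_rows(
  steps=[
    {"translation": [4.8,-1,-0.1],"delta_rot": [-0.027,0.024,-0.084],"jaw": 0},
    {"translation": [9.6,-2,-0.3],"delta_rot": [-0.053,0.048,-0.168],"jaw": 0},
    {"translation": [14.4,-3,-0.4],"delta_rot": [-0.08,0.072,-0.253],"jaw": 0},
    {"translation": [19.2,-4,-0.6],"delta_rot": [-0.107,0.097,-0.337],"jaw": 0},
    {"translation": [24,-5,-0.7],"delta_rot": [-0.134,0.122,-0.421],"jaw": 0},
    {"translation": [28.8,-6,-0.9],"delta_rot": [-0.16,0.146,-0.505],"jaw": 0},
    {"translation": [33.6,-7.1,-1],"delta_rot": [-0.187,0.17,-0.589],"jaw": 0},
    {"translation": [38.4,-8.1,-1.2],"delta_rot": [-0.214,0.195,-0.673],"jaw": 0},
  ],
)

```text
time: 1.7
tool_pos: [0.4622, 0.1427, 0.3567]
tool_rot: [0.164, 0.633, 0.728, 0.206]
contact_force: [0.5, -1.2, 0.0]
gripper_width: -0.0
grasp_force: 0.0
```

Run:
```python
from h import *
go([.476,.184,.36],toolR(dockR(np.radians(12.9))))
f=grab_frame("wrist"); cv2.imwrite("pics/w1.png",f["pixels"]); np.save("w1.npy",cloud(f)); np.save("w1i.npy",f["pixels"])
print(tool()[0], state()["joint_pos"])
```

```text
trans cm [3.89 1.82 0.79] rot [-0.024  0.022 -0.08 ] rows>= 0.9
[0.46245935 0.14861368 0.35659312] [ 0.14086542 -0.6959092   2.07900976  0.03208573  1.2247273  -0.01021708]
```

View pics/w1.png

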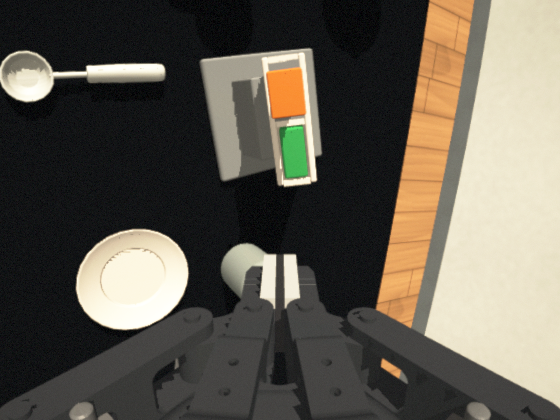

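The wrist view shows the orange pad at (288,93), the green case end at (295,152), and the white housing around both.

```bash
cat > meas.py <<'E'
from h import *
def meas(P,I):
    H=cv2.cvtColor(I,cv2.COLOR_BGR2HSV); out={}
    for n,lo,hi in(("green",45,80),("orange",3,16)):
        m=((H[...,0]>lo)&(H[...,0]<hi)&(H[...,1]>150)&(H[...,2]>80)&np.isfinite(P[...,2])).astype(np.uint8)
        m[:,340:]=0
        m[240:]=0
        k,l,st,_=cv2.connectedComponentsWithStats(m); i=1+np.argmax(st[1:,4]); m=cv2.erode((l==i).astype(np.uint8),np.ones((3,3)))>0
        q=P[m]; c=q.mean(0); n_=np.linalg.svd(q-c)[2][2]; n_*=np.sign(n_[2])
        d=abs((q-c)@n_); q=q[d<.006]; c=np.median(q,0); U,s,V=np.linalg.svd(q-q.mean(0),full_matrices=False); n_=V[2]*np.sign(V[2][2]); a=V[0]*np.sign(V[0][1])
        uv=(q-q.mean(0))@V[:2].T; r=cv2.minAreaRect((uv*1000).astype(np.float32))
        cc=q.mean(0)+np.array(r[0])/1000@V[:2]
        print(n,len(q),"centre",np.round(cc,4),"normal",np.round(n_,3),"tilt",np.degrees(np.arccos(n_[2])).round(1),"azim",np.degrees(np.arctan2(-n_[1],-n_[0])).round(1),"long yaw",np.degrees(np.arctan2(-a[0],a[1])).round(1),"size",np.round(r[1],1))
        out[n]=cc
    d=out["orange"]-out["green"]; print("diff",d)
    return out
E
python3 - <<'E'
from meas import *
o=meas(np.load("w1.npy"),np.load("w1i.npy"))
for y in(10,12,14,16): print(y,np.round(dockR(np.radians(y)).T@(o["orange"]-o["green"]),4))
E
```

```text
green 843 centre [0.6066 0.1808 0.1389] normal [-0.519 -0.153  0.841] tilt 32.8 azim 16.4 long yaw 15.0 size [52. 21.]
orange 1350 centre [0.5634 0.2354 0.1811] normal [-0.509 -0.148  0.848] tilt 32.0 azim 16.2 long yaw 15.0 size [28.8 38.2]
diff [-0.04318939  0.05456264  0.04221655]
10 [-0.0057  0.0612  0.0533]
12 [-0.0038  0.0623  0.0522]
14 [-0.002   0.0634  0.051 ]
16 [-0.0001  0.0644  0.0498]
```

Run:
```python
from h import *
S=dockR(np.radians(15.5)); go(np.array([.5634,.2354,.1805])+.034*S[:,2],toolR(S))
```

```text
trans cm [ 6.41  0.62 17.67] rot [-0.023  0.037 -0.112] rows>= 3.8
```

>>> send_rows(
  steps=[
    {"translation": [2,0.2,2],"delta_rot": [-0.006,0.009,-0.028],"jaw": 0},
    {"translation": [4,0.4,5],"delta_rot": [-0.012,0.018,-0.056],"jaw": 0},
    {"translation": [5.4,0.5,9],"delta_rot": [-0.018,0.028,-0.084],"jaw": 0},
    {"translation": [6.4,0.62,12.5],"delta_rot": [-0.023,0.037,-0.112],"jaw": 0},
    {"translation": [6.4,0.62,15.5],"delta_rot": [-0.023,0.037,-0.112],"jaw": 0},
    {"translation": [6.4,0.62,17.0],"delta_rot": [-0.023,0.037,-0.112],"jaw": 0},
    {"translation": [6.4,0.62,17.65],"delta_rot": [-0.023,0.037,-0.112],"jaw": 0},
    {"translation": [6.4,0.62,17.65],"delta_rot": [-0.023,0.037,-0.112],"jaw": 0},
  ],
)

```text
time: 2.55
tool_pos: [0.5464, 0.22, 0.208]
tool_rot: [0.168, 0.588, 0.762, 0.215]
contact_force: [-1.0, 0.5, 0.3]
gripper_width: 0.002
grasp_force: 0.0
```

Run:
```python
from meas import *
f=grab_frame("wrist"); cv2.imwrite("pics/w2.png",f["pixels"]);P=cloud(f)
try: meas(P,f["pixels"])
except Exception as e: print(e)
S=dockR(np.radians(15.5)); go(np.array([.5634,.2354,.1805])+.014*S[:,2],toolR(S)); print(tool()[0],state()["contact_force"])
```

```text
attempt to get argmax of an empty sequence
trans cm [1.05 0.16 2.11] rot [-0.003  0.011 -0.011] rows>= 0.5
[0.54679616 0.22017737 0.20948449] [0.53558523 0.39461823 1.03053533]
```

View pics/w2.png

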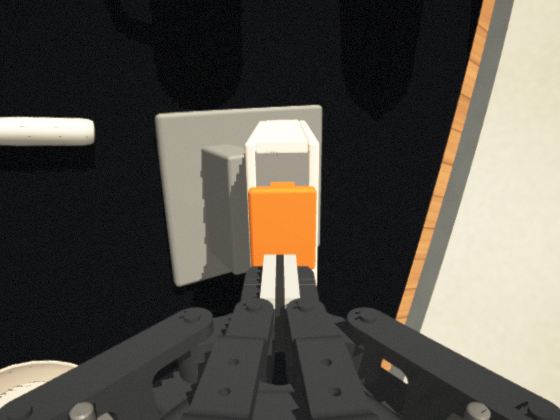

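Close view: the orange pad spans (250-316,187-268), centred on the jaw column, and the tips stand at its lower edge, so I need to shift about +1 cm along tool x.

Run:
```python
from h import *
S=dockR(np.radians(15.5)); go(np.array([.5634,.2354,.1805])+.014*S[:,2],toolR(S)); print(tool()[0])
f=grab_frame("wrist");P=cloud(f);H=cv2.cvtColor(f["pixels"],cv2.COLOR_BGR2HSV)
m=(H[...,0]>3)&(H[...,0]<16)&(H[...,1]>150)&(H[...,2]>80);m[:195]=0;m[:,:240]=0;m[:,325:]=0;m[262:]=0
q=P[m];print(np.round(np.nanmedian(q,0),4));l=(q-[.5634,.2354,.1805])@S;print(np.nanpercentile(l,[1,50,99],axis=0).round(4))
```

```text
trans cm [1.05 0.16 2.11] rot [-0.003  0.011 -0.011] rows>= 0.5
[0.54679616 0.22017737 0.20948449]
[0.5622 0.2386 0.181 ]
[[-0.0153 -0.015  -0.0011]
 [ 0.0002  0.0034  0.0005]
 [ 0.0154  0.0186  0.0019]]
```

>>> send_rows(
  steps=[
    {"translation": [0.6,0.1,0.3],"delta_rot": [-0.003,0.011,-0.011],"jaw": 0},
    {"translation": [1.1,0.15,0.6],"delta_rot": [-0.003,0.011,-0.011],"jaw": 0},
    {"translation": [1.1,0.15,1.2],"delta_rot": [-0.003,0.011,-0.011],"jaw": 0},
    {"translation": [1.1,0.15,1.8],"delta_rot": [-0.003,0.011,-0.011],"jaw": 0},
    {"translation": [1.1,0.15,2.6],"delta_rot": [-0.003,0.011,-0.011],"jaw": 0},
    {"translation": [1.1,0.15,3.4],"delta_rot": [-0.003,0.011,-0.011],"jaw": 0},
    {"translation": [1.1,0.15,4.2],"delta_rot": [-0.003,0.011,-0.011],"jaw": 0},
    {"translation": [1.1,0.15,5.0],"delta_rot": [-0.003,0.011,-0.011],"jaw": 0},
  ],
)

```text
time: 3.45
tool_pos: [0.5712, 0.2384, 0.1679]
tool_rot: [0.166, 0.582, 0.765, 0.22]
contact_force: [-6.5, 0.8, 6.3]
gripper_width: 0.002
grasp_force: 4.4
```

Run:
```python
from h import *
S=dockR(np.radians(15.5)); go(np.array([.5634,.2354,.1805])+(.014-.045)*S[:,2],toolR(S)); print(tool()[0],S.T@state()["contact_force"])
```

```text
trans cm [-0.09 -0.03  1.59] rot [ 0.001 -0.002 -0.   ] rows>= 0.3
[0.57115827 0.23842902 0.16785401] [-1.79304359  2.51848747  8.49513276]
```

Contact made, about 8 N. I'll press the remaining 16 mm plus a small margin.

>>> send_rows(
  steps=[
    {"translation": [0,0,0.5],"delta_rot": [0,0,0],"jaw": 0},
    {"translation": [0,0,0.9],"delta_rot": [0,0,0],"jaw": 0},
    {"translation": [0,0,1.2],"delta_rot": [0,0,0],"jaw": 0},
    {"translation": [0,0,1.4],"delta_rot": [0,0,0],"jaw": 0},
    {"translation": [0,0,1.5],"delta_rot": [0,0,0],"jaw": 0},
    {"translation": [0,0,1.6],"delta_rot": [0,0,0],"jaw": 0},
    {"translation": [0,0,1.65],"delta_rot": [0,0,0],"jaw": 0},
    {"translation": [0,0,1.65],"delta_rot": [0,0,0],"jaw": 0},
  ],
)

```text
time: 4.25
tool_pos: [0.5791, 0.2407, 0.155]
tool_rot: [0.166, 0.582, 0.765, 0.22]
contact_force: [-16.2, -2.5, 14.1]
gripper_width: -0.001
grasp_force: 10.0
```

Run:
```python
from h import *
S=dockR(np.radians(15.5)); go(np.array([.5634,.2354,.1805])+(.014-.045)*S[:,2],toolR(S)); print(tool()[0],S.T@state()["contact_force"])
```

```text
trans cm [-0.09 -0.05  0.06] rot [-0.    -0.001 -0.   ] rows>= 0.0
[0.57912841 0.24070345 0.15498428] [-6.32508451  1.97187479 20.6132618 ]
```

>>> send_rows(
  steps=[
    {"translation": [0,0,0.05],"delta_rot": [0,0,0],"jaw": 0},
    {"translation": [0,0,0.1],"delta_rot": [0,0,0],"jaw": 0},
    {"translation": [0,0,0.1],"delta_rot": [0,0,0],"jaw": 0},
    {"translation": [0,0,0.15],"delta_rot": [0,0,0],"jaw": 0},
    {"translation": [0,0,0.15],"delta_rot": [0,0,0],"jaw": 0},
    {"translation": [0,0,0.15],"delta_rot": [0,0,0],"jaw": 0},
    {"translation": [0,0,0.15],"delta_rot": [0,0,0],"jaw": 0},
    {"translation": [0,0,0.15],"delta_rot": [0,0,0],"jaw": 0},
  ],
)

```text
time: 5.05
tool_pos: [0.5795, 0.2409, 0.1549]
tool_rot: [0.166, 0.582, 0.766, 0.219]
contact_force: [-27.7, -7.0, 23.9]
gripper_width: -0.005
grasp_force: 17.6
```

Run:
```python
from h import *
S=dockR(np.radians(15.5)); go(np.array([.5634,.2354,.1805])+(.014-.045)*S[:,2],toolR(S)); print(tool()[0],S.T@state()["contact_force"])
f=grab_frame("wrist"); cv2.imwrite("pics/w3.png",f["pixels"])
```

```text
trans cm [-0.1  -0.08  0.03] rot [-0.001 -0.001  0.   ] rows>= 0.0
[0.57945099 0.24085954 0.15491907] [-11.54321992   0.64827453  35.34312189]
```

Force leapt to 35 N with no travel, so it's at the stop. I'll retreat and look.

>>> send_rows(
  steps=[
    {"translation": [0,0,-1],"delta_rot": [0,0,0],"jaw": 0},
    {"translation": [0,0,-3],"delta_rot": [0,0,0],"jaw": 0},
    {"translation": [0,0,-6],"delta_rot": [0,0,0],"jaw": 0},
    {"translation": [0,0,-10],"delta_rot": [0,0,0],"jaw": 3},
    {"translation": [-2,0,-14],"delta_rot": [0,0,0],"jaw": 8.5},
    {"translation": [-5,0,-17],"delta_rot": [0,0,0],"jaw": 8.5},
    {"translation": [-8,0,-19],"delta_rot": [0,0,0],"jaw": 8.5},
    {"translation": [-9,0,-19],"delta_rot": [0,0,0],"jaw": 8.5},
  ],
)

```text
time: 5.9
tool_pos: [0.5083, 0.1245, 0.3176]
tool_rot: [0.17, 0.582, 0.764, 0.222]
contact_force: [0.5, 0.3, 0.9]
gripper_width: 0.852
grasp_force: 0.0
```

Run:
```python
from meas import *
f=grab_frame("wrist");f=grab_frame("wrist"); cv2.imwrite("pics/w4.png",f["pixels"])
S=dockR(np.radians(15.5));P=cloud(f)
try:
  o=meas(P,f["pixels"])
  for k in o: print(k,np.round(S.T@(o[k]-[.6066,.1808,.138]),4))
  go(o["green"]-.020*S[:,2],toolR(S))
except Exception as e: print(e)
print(tool()[0])
```

```text
green 1773 centre [0.5809 0.1732 0.1754] normal [-0.53  -0.151  0.834] tilt 33.5 azim 15.9 long yaw 15.4 size [53.6 22.2]
orange 2151 centre [0.5633 0.2359 0.1811] normal [-0.513 -0.142  0.846] tilt 32.2 azim 15.5 long yaw 12.7 size [40.2 29.4]
diff [-0.01753639  0.06278976  0.00562222]
green [-0.0029 -0.0005  0.046 ]
orange [-0.      0.0647  0.0508]
trans cm [ 2.66 -0.23 18.09] rot [ 0.     0.001 -0.003] rows>= 3.7
[0.50752705 0.12535796 0.31302441]
```

View pics/w4.png

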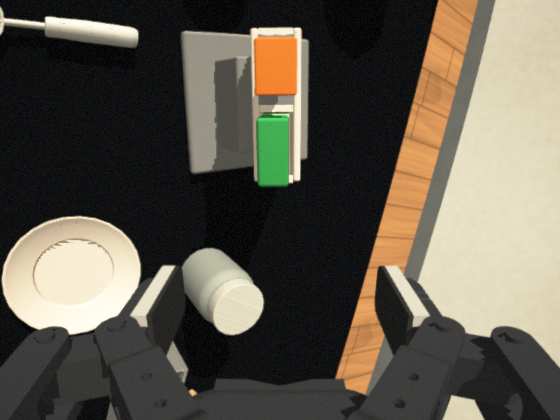

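The case top is now at (272,150) in the image, about 46 mm above the rim and clear for gripping. I'll move in to grasp.

>>> send_rows(
  steps=[
    {"translation": [1.3,-0.1,3],"delta_rot": [0,0,0],"jaw": 7},
    {"translation": [2.65,-0.2,7],"delta_rot": [0,0,0],"jaw": 7},
    {"translation": [2.65,-0.2,10.5],"delta_rot": [0,0,0],"jaw": 7},
    {"translation": [2.65,-0.2,13],"delta_rot": [0,0,0],"jaw": 7},
    {"translation": [2.65,-0.2,14],"delta_rot": [0,0,0],"jaw": 7},
    {"translation": [2.65,-0.2,14],"delta_rot": [0,0,0],"jaw": 7},
    {"translation": [2.65,-0.2,14],"delta_rot": [0,0,0],"jaw": 7},
    {"translation": [2.65,-0.2,14],"delta_rot": [0,0,0],"jaw": 7},
  ],
)

```text
time: 6.8
tool_pos: [0.5704, 0.1718, 0.1956]
tool_rot: [0.168, 0.581, 0.765, 0.221]
contact_force: [0.7, 0.4, 0.3]
gripper_width: 0.819
grasp_force: 0.0
```

Run:
```python
from h import *
S=dockR(np.radians(15.5))
# slot axis refit: x offset average
c=np.array([.6066,.1808,.138])+S@[-.0015,0,.046]
go(c-.022*S[:,2],toolR(S)); print(tool()[0],state()["gripper_width"])
f=grab_frame("wrist"); cv2.imwrite("pics/w5.png",f["pixels"])
```

```text
trans cm [-0.11 -0.05  4.46] rot [ 0.003 -0.     0.   ] rows>= 0.9
[0.57037044 0.17184401 0.1956306 ] 0.8193069984027063
```

View pics/w5.png

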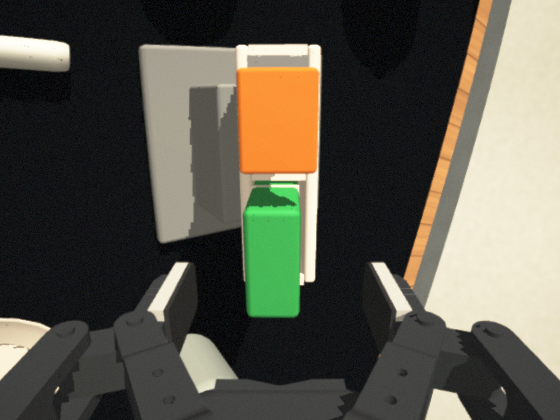

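The case is centred near column 273 and the jaws near 279, so I'll shift about -2 mm in y, descend, and close.

>>> send_rows(
  steps=[
    {"translation": [-0.1,-0.2,0.8],"delta_rot": [0,0,0],"jaw": 7},
    {"translation": [-0.1,-0.22,1.8],"delta_rot": [0,0,0],"jaw": 7},
    {"translation": [-0.1,-0.22,3],"delta_rot": [0,0,0],"jaw": 7},
    {"translation": [-0.1,-0.22,4],"delta_rot": [0,0,0],"jaw": 7},
    {"translation": [-0.1,-0.22,4.4],"delta_rot": [0,0,0],"jaw": 7},
    {"translation": [-0.1,-0.22,4.4],"delta_rot": [0,0,0],"jaw": 5},
    {"translation": [-0.1,-0.22,4.4],"delta_rot": [0,0,0],"jaw": 3.5},
    {"translation": [-0.1,-0.22,4.4],"delta_rot": [0,0,0],"jaw": 2},
  ],
)

```text
time: 7.65
tool_pos: [0.591, 0.1764, 0.1559]
tool_rot: [0.167, 0.582, 0.765, 0.22]
contact_force: [-0.1, -1.0, 0.5]
gripper_width: 0.314
grasp_force: 0.3
```

>>> send_rows(
  steps=[
    {"translation": [0,0,0],"delta_rot": [0,0,0],"jaw": 1},
    {"translation": [0,0,0],"delta_rot": [0,0,0],"jaw": 1},
    {"translation": [0,0,0],"delta_rot": [0,0,0],"jaw": 1},
    {"translation": [0,0,0],"delta_rot": [0,0,0],"jaw": 1},
    {"translation": [0,0,0],"delta_rot": [0,0,0],"jaw": 1},
    {"translation": [0,0,0],"delta_rot": [0,0,0],"jaw": 1},
    {"translation": [0,0,-0.5],"delta_rot": [0,0,0],"jaw": 1},
    {"translation": [0,0,-1],"delta_rot": [0,0,0],"jaw": 1},
  ],
)

```text
time: 8.45
tool_pos: [0.5862, 0.175, 0.1639]
tool_rot: [0.167, 0.582, 0.765, 0.22]
contact_force: [7.4, 2.0, -3.4]
gripper_width: 0.296
grasp_force: 60.0
```

Gripped, with 60 N at a 25 mm width. Drawing it out along the slot.

>>> send_rows(
  steps=[
    {"translation": [0,0,-1],"delta_rot": [0,0,0],"jaw": 1},
    {"translation": [0,0,-2.2],"delta_rot": [0,0,0],"jaw": 1},
    {"translation": [0,0,-3.6],"delta_rot": [0,0,0],"jaw": 1},
    {"translation": [0,0,-5.2],"delta_rot": [0,0,0],"jaw": 1},
    {"translation": [0,0,-7],"delta_rot": [0,0,0],"jaw": 1},
    {"translation": [0,0,-9],"delta_rot": [0,0,0],"jaw": 1},
    {"translation": [0,0,-11.5],"delta_rot": [0,0,0],"jaw": 1},
    {"translation": [0,0,-14],"delta_rot": [0,0,0],"jaw": 1},
  ],
)

```text
time: 9.25
tool_pos: [0.5124, 0.1548, 0.2807]
tool_rot: [0.165, 0.582, 0.766, 0.218]
contact_force: [0.4, -0.7, -1.5]
gripper_width: 0.301
grasp_force: 60.8
```

Run:
```python
from h import *
f=grab_frame("scene"); cv2.imwrite("pics/s2.png",f["pixels"])
# refine caddy from scene+top clouds
for n in("top","scene"):
    P=np.load(n+"0.npy"); q=P.reshape(-1,3); q=q[np.isfinite(q[:,2])]
    q=q[(abs(q[:,0]-.5555)<.06)&(abs(q[:,1]+.168)<.1)&(q[:,2]>.068)&(q[:,2]<.09)]
    r=cv2.minAreaRect((q[:,:2]*1000).astype(np.float32)); print(n,len(q),r,np.median(q[:,2]))
print(tool()[0],state()["grasp_force"],state()["joint_pos"].round(2))
B=np.array([.5524,-.205,.004]); go(B+[0,0,.30],toolR(dockR(np.radians(-4.9),0)))
```

```text
top 331 ((555.465576171875, -168.03964233398438), (159.14634704589844, 57.632896423339844), 85.11956787109375) 0.07923909550187004
scene 526 ((555.3900756835938, -166.67755126953125), (158.2809600830078, 62.47555923461914), 84.83626556396484) 0.07849073085242511
[0.51317151 0.15486556 0.28624834] 60.980215072631836 [ 0.11 -0.55  2.11  0.1   1.03 -0.19]
trans cm [-35.72  -4.01  -4.61] rot [ 0.556 -0.1    0.347] rows>= 7.2
```

View pics/s2.png

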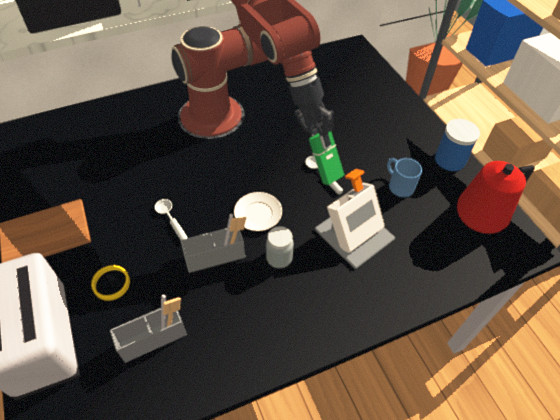

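The case is out and held at (325,157), and the dock and neighbours are undisturbed. Now I'll carry it over at a safe height while turning it upright.

>>> send_rows(
  steps=[
    {"translation": [-3,-1.5,-3],"delta_rot": [0.05,-0.01,0.03],"jaw": 1},
    {"translation": [-7,-2,-5],"delta_rot": [0.12,-0.02,0.08],"jaw": 1},
    {"translation": [-11,-2.5,-6.5],"delta_rot": [0.19,-0.035,0.12],"jaw": 1},
    {"translation": [-15,-3,-7],"delta_rot": [0.26,-0.05,0.17],"jaw": 1},
    {"translation": [-19,-3.2,-7],"delta_rot": [0.33,-0.06,0.21],"jaw": 1},
    {"translation": [-23,-3.6,-7],"delta_rot": [0.4,-0.07,0.25],"jaw": 1},
    {"translation": [-27,-4,-7],"delta_rot": [0.47,-0.085,0.3],"jaw": 1},
    {"translation": [-31,-4.2,-7],"delta_rot": [0.55,-0.1,0.345],"jaw": 1},
  ],
)

```text
time: 10.1
tool_pos: [0.5265, -0.1648, 0.3176]
tool_rot: [-0.001, 0.737, 0.676, -0.001]
contact_force: [0.7, 0.5, -0.6]
gripper_width: 0.297
grasp_force: 60.8
```

>>> send_rows(
  steps=[
    {"translation": [0,0,0],"delta_rot": [0,0,0],"jaw": 1},
    {"translation": [0,0,0],"delta_rot": [0,0,0],"jaw": 1},
    {"translation": [0,0,0],"delta_rot": [0,0,0],"jaw": 1},
    {"translation": [0,0,0],"delta_rot": [0,0,0],"jaw": 1},
    {"translation": [0,0,0],"delta_rot": [0,0,0],"jaw": 1},
    {"translation": [0,0,0],"delta_rot": [0,0,0],"jaw": 1},
    {"translation": [0,0,0],"delta_rot": [0,0,0],"jaw": 1},
    {"translation": [0,0,0],"delta_rot": [0,0,0],"jaw": 1},
  ],
)

```text
time: 10.9
tool_pos: [0.527, -0.1629, 0.3197]
tool_rot: [0.001, 0.736, 0.677, 0.001]
contact_force: [-0.1, -0.8, -1.7]
gripper_width: 0.295
grasp_force: 60.8
```

Run:
```python
from h import *
B=np.array([.5524,-.2045,.004]); go(B+[0,0,.30],toolR(dockR(np.radians(-4.9),0)))
print(tool()[0],state()["grasp_force"])
f=grab_frame("wrist"); cv2.imwrite("pics/w6.png",f["pixels"]);P=cloud(f)
q=P.reshape(-1,3); q=q[np.isfinite(q[:,2])]
q=q[(abs(q[:,0]-.5555)<.06)&(abs(q[:,1]+.168)<.12)&(q[:,2]>.068)&(q[:,2]<.09)]
print(len(q),cv2.minAreaRect((q[:,:2]*1000).astype(np.float32)),np.median(q[:,2]))
```

```text
trans cm [-3.93  2.88  1.58] rot [0.004 0.    0.002] rows>= 1.0
[ 0.52696661 -0.16288463  0.31968189] 60.77664256095886
1432 ((558.5347290039062, -170.05902099609375), (157.54916381835938, 55.65440368652344), 85.25850677490234) 0.0801441304163765
```

View pics/w6.png

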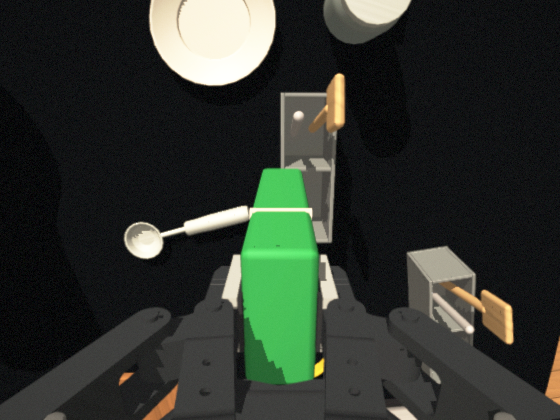

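The wrist view shows the target caddy at (308,165), utensils at its upper end and the empty bay below the case at (315,200). Position agrees within 3 mm; the bay is at about (0.554,-0.206).

>>> send_rows(
  steps=[
    {"translation": [-2,1.3,0],"delta_rot": [0,0,0],"jaw": 1},
    {"translation": [-4,2.7,0],"delta_rot": [0.004,0,0.002],"jaw": 1},
    {"translation": [-4.05,3.0,1],"delta_rot": [0.004,0,0.002],"jaw": 1},
    {"translation": [-4.05,3.0,4],"delta_rot": [0.004,0,0.002],"jaw": 1},
    {"translation": [-4.05,3.0,7],"delta_rot": [0.004,0,0.002],"jaw": 1},
    {"translation": [-4.05,3.0,9],"delta_rot": [0.004,0,0.002],"jaw": 1},
    {"translation": [-4.05,3.0,10.5],"delta_rot": [0.004,0,0.002],"jaw": 1},
    {"translation": [-4.05,3.0,11],"delta_rot": [0.004,0,0.002],"jaw": 1},
  ],
)

```text
time: 11.75
tool_pos: [0.5528, -0.2052, 0.207]
tool_rot: [-0.002, 0.737, 0.676, -0.001]
contact_force: [-0.4, 0.5, -2.4]
gripper_width: 0.296
grasp_force: 60.7
```

Run:
```python
from h import *
C=R.from_euler('z',-4.9,degrees=True)
go([.5539,-.2057,.1125],toolR(dockR(np.radians(-4.9),0)))
print(tool()[0])
for n in("top","scene"):
    f=grab_frame(n); I=f["pixels"]; P=cloud(f); H=cv2.cvtColor(I,cv2.COLOR_BGR2HSV)
    m=(H[...,0]>45)&(H[...,0]<80)&(H[...,1]>150)&(H[...,2]>60)&np.isfinite(P[...,2])
    q=P[m]; q=q[abs(q[:,1]+.2)<.1]; l=C.inv().apply(q-[.5539,-.2057,0]); print(n,len(q))
    if len(q)>10: print(np.percentile(l,[2,50,98],axis=0).round(3))
    if n=="scene": cv2.imwrite("pics/s3.png",cv2.resize(I[130:330,120:320],(600,600)))
```

```text
trans cm [-0.06  0.15  9.45] rot [-0.004 -0.002 -0.   ] rows>= 1.9
[ 0.55282972 -0.20517461  0.20703135]
top 0
scene 515
[[-0.11  -0.024  0.003]
 [ 0.011  0.002  0.158]
 [ 0.014  0.04   0.234]]
```

View pics/s3.png

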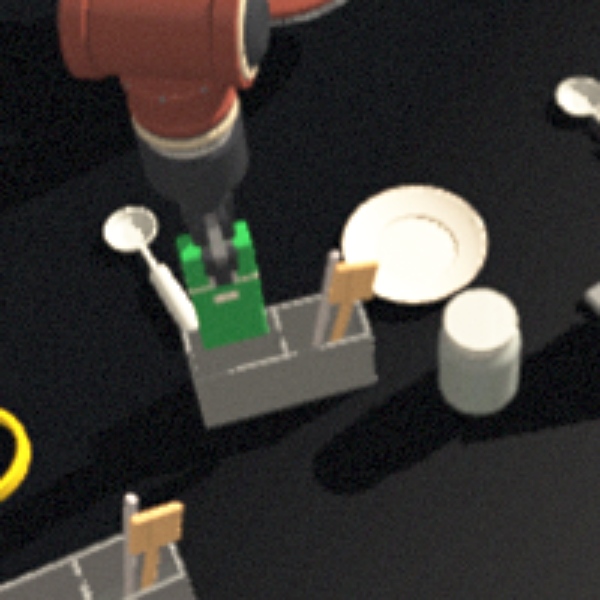

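The case hangs upright over the empty bay (foot about 18 mm above the rim), and it clears the walls. Lowering.

>>> send_rows(
  steps=[
    {"translation": [-0.05,0.15,1],"delta_rot": [-0.004,-0.002,0],"jaw": 1},
    {"translation": [-0.05,0.15,2.5],"delta_rot": [-0.004,-0.002,0],"jaw": 1},
    {"translation": [-0.05,0.15,4],"delta_rot": [-0.004,-0.002,0],"jaw": 1},
    {"translation": [-0.05,0.15,5.5],"delta_rot": [-0.004,-0.002,0],"jaw": 1},
    {"translation": [-0.05,0.15,7],"delta_rot": [-0.004,-0.002,0],"jaw": 1},
    {"translation": [-0.05,0.15,8],"delta_rot": [-0.004,-0.002,0],"jaw": 1},
    {"translation": [-0.05,0.15,8.7],"delta_rot": [-0.004,-0.002,0],"jaw": 1},
    {"translation": [-0.05,0.15,9],"delta_rot": [-0.004,-0.002,0],"jaw": 1},
  ],
)

```text
time: 12.65
tool_pos: [0.5549, -0.2064, 0.1184]
tool_rot: [0.001, 0.737, 0.676, 0.0]
contact_force: [-0.4, -0.6, -1.8]
gripper_width: 0.295
grasp_force: 60.9
```

>>> send_rows(
  steps=[
    {"translation": [0,0,0],"delta_rot": [0,0,0],"jaw": 1},
    {"translation": [0,0,0.1],"delta_rot": [0,0,0],"jaw": 1},
    {"translation": [0,0,0.15],"delta_rot": [0,0,0],"jaw": 1},
    {"translation": [0,0,0.2],"delta_rot": [0,0,0],"jaw": 1},
    {"translation": [0,0,0.25],"delta_rot": [0,0,0],"jaw": 1},
    {"translation": [0,0,0.3],"delta_rot": [0,0,0],"jaw": 1},
    {"translation": [0,0,0.3],"delta_rot": [0,0,0],"jaw": 1},
    {"translation": [0,0,0.3],"delta_rot": [0,0,0],"jaw": 1},
  ],
)

```text
time: 13.45
tool_pos: [0.5552, -0.2066, 0.1165]
tool_rot: [0.002, 0.737, 0.676, 0.0]
contact_force: [-0.3, 0.5, -1.8]
gripper_width: 0.295
grasp_force: 60.9
```

>>> send_rows(
  steps=[
    {"translation": [0,0,0.05],"delta_rot": [0,0,0],"jaw": 1},
    {"translation": [0,0,0.1],"delta_rot": [0,0,0],"jaw": 1},
    {"translation": [0,0,0.15],"delta_rot": [0,0,0],"jaw": 1},
    {"translation": [0,0,0.2],"delta_rot": [0,0,0],"jaw": 1},
    {"translation": [0,0,0.25],"delta_rot": [0,0,0],"jaw": 1},
    {"translation": [0,0,0.3],"delta_rot": [0,0,0],"jaw": 1},
    {"translation": [0,0,0.3],"delta_rot": [0,0,0],"jaw": 1},
    {"translation": [0,0,0.3],"delta_rot": [0,0,0],"jaw": 1},
  ],
)

```text
time: 14.25
tool_pos: [0.5552, -0.2066, 0.1135]
tool_rot: [0.002, 0.737, 0.676, 0.0]
contact_force: [0.7, 0.2, -1.4]
gripper_width: 0.298
grasp_force: 60.9
```

>>> send_rows(
  steps=[
    {"translation": [0,0,0.05],"delta_rot": [0,0,0],"jaw": 1},
    {"translation": [0,0,0.1],"delta_rot": [0,0,0],"jaw": 1},
    {"translation": [0,0,0.13],"delta_rot": [0,0,0],"jaw": 1},
    {"translation": [0,0,0.16],"delta_rot": [0,0,0],"jaw": 1},
    {"translation": [0,0,0.2],"delta_rot": [0,0,0],"jaw": 1},
    {"translation": [0,0,0.2],"delta_rot": [0,0,0],"jaw": 1},
    {"translation": [0,0,0.2],"delta_rot": [0,0,0],"jaw": 1},
    {"translation": [0,0,0.2],"delta_rot": [0,0,0],"jaw": 1},
  ],
)

```text
time: 15.05
tool_pos: [0.5553, -0.2067, 0.1119]
tool_rot: [0.002, 0.737, 0.676, 0.0]
contact_force: [-1.7, 0.8, 2.2]
gripper_width: 0.298
grasp_force: 61.4
```

The force turned positive, so the foot is on the floor. Releasing, then backing straight up.

>>> send_rows(
  steps=[
    {"translation": [0,0,0],"delta_rot": [0,0,0],"jaw": 2.8},
    {"translation": [0,0,0],"delta_rot": [0,0,0],"jaw": 3.2},
    {"translation": [0,0,0],"delta_rot": [0,0,0],"jaw": 3.8},
    {"translation": [0,0,0],"delta_rot": [0,0,0],"jaw": 4.6},
    {"translation": [0,0,0],"delta_rot": [0,0,0],"jaw": 5.5},
    {"translation": [0,0,0],"delta_rot": [0,0,0],"jaw": 6},
    {"translation": [0,0,0],"delta_rot": [0,0,0],"jaw": 6},
    {"translation": [0,0,0],"delta_rot": [0,0,0],"jaw": 6},
  ],
)

```text
time: 15.85
tool_pos: [0.5553, -0.2066, 0.1115]
tool_rot: [0.002, 0.737, 0.676, 0.0]
contact_force: [0.1, -1.3, 1.1]
gripper_width: 0.703
grasp_force: 0.0
```

>>> send_rows(
  steps=[
    {"translation": [0,0,-0.5],"delta_rot": [0,0,0],"jaw": 6},
    {"translation": [0,0,-1.5],"delta_rot": [0,0,0],"jaw": 6},
    {"translation": [0,0,-3],"delta_rot": [0,0,0],"jaw": 6},
    {"translation": [0,0,-5],"delta_rot": [0,0,0],"jaw": 6},
    {"translation": [0,0,-8],"delta_rot": [0,0,0],"jaw": 6},
    {"translation": [0,0,-12],"delta_rot": [0,0,0],"jaw": 6},
    {"translation": [0,0,-15],"delta_rot": [0,0,0],"jaw": 6},
    {"translation": [0,0,-15],"delta_rot": [0,0,0],"jaw": 6},
  ],
)

```text
time: 16.65
tool_pos: [0.5574, -0.2076, 0.2702]
tool_rot: [0.008, 0.737, 0.676, 0.003]
contact_force: [1.0, 0.4, 0.1]
gripper_width: 0.702
grasp_force: 0.0
```

Run:
```python
from h import *
f=grab_frame("scene"); cv2.imwrite("pics/s4.png",cv2.resize(f["pixels"][120:320,120:400],(784,560))); print(tool()[0],state()["contact_force"])
```

```text
[ 0.55639206 -0.2070775   0.2668215 ] [-0.08731018 -0.83549482  0.25388262]
```

View pics/s4.png

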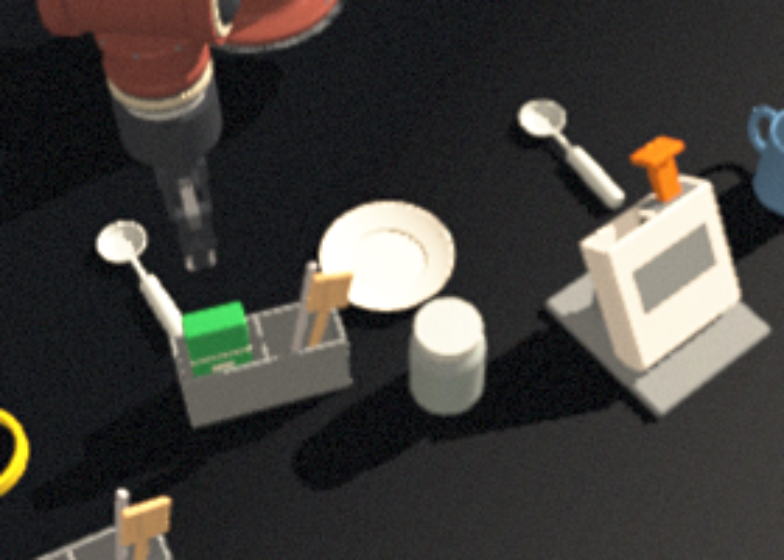

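The case stands upright in the empty bay at crop (215,335), the gripper is clear above it at (200,260), and the other things are as they were.

```bash
python3 -c "
from plant import *
print(job_done())"
```

```text
the job is handed in; nothing more can be done
None
```

I pressed the ejector to its stop, drew the green case out, lowered it upright into the empty bay of the left-hand grey caddy, let go, and handed the job in at about 17 s of the 56 s allowed.

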